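# Close the gearbox port and switch the isolator back on

## Robot

A 6-joint arm with a two-finger parallel gripper is mounted at the origin on the work surface. World frame = base frame: x ahead of the robot, y to its left, z up, the work surface at z = 0. Lengths are in m, angles in rad, forces in N, time in s.
With the tool pointing down it reaches from about 0.35 to 0.975 m from the base axis. Payload 4.9 kg.
Tool frame: the origin (TCP) lies at the very end of the fingers, on their centre line; the grasp point (between the pads) lies 19 mm behind it; z points along the fingers, y is the line along which they close (so a half turn about z gives the same grasp; the last joint's range is limited). The gripper opens to 85 mm and grips with 20 to 120 N. Pads are 22 mm wide; open, the fingers measure 114 mm over their backs; the gripper's body (76 mm by 85 mm) begins 54 mm behind the grasp point. The pads swing forward as they close: fully open they stand 13 mm farther back than shut.
Start: joints at [-1.449, 0.053, 1.613, -0, 1.476, -0.119], TCP at [0.149, -0.607, 0.231] pointing down, gripper open.
Joint ranges: [-3.01, 3.01], [-1.01, 2.22], [0.06, 2.58], [-1.02, 4.17], [0.09, 2.62], [-3.14, 3.14]. Speed limits (rad/s): [2.57, 2.57, 3.14, 3.14, 3.14, 3.14].

## Interface

Orientations are given as a rotation vector (axis times angle).
In Python, from station import get_obs, get_image, get_calibration, finish_job gives the robot as it stands.
- The arm moves only by the tool servo_tool, never from a script. Its argument "increments" is a list of rows, each a list of 5 numbers: the opening, from 0 (shut) to 1 (fully open), then the shift along the tool's x, y, z in mm, then the turn about the tool's z in degrees. In form: [[jaw, tx, ty, tz, spin], ...]. A call has 1 to 12 rows; each row shifts and turns the commanded pose from where the row before left it, along the tool's axes as they then stand; what a row does not reach is not made up. A row lasts 1/8 s, in which the tool goes at most 62.5 mm and 10.7 degrees, less where a joint would pass 70% of its speed; a pose out of reach is approached as far as the arm can. A call is refused whole if a number of a shift passes 62.5 or a number of a turn 10.7, either way. A call with a gripper value outside its range is refused whole. The fingers move at their own pace and stop on an object; "force" is the grip in N (left out, the last holds). Time passes only in rows, so rows that do not move let the fingers close. It gives the time, the measured TCP pose, the force, the opening and the grip force at its end, in the units of the state.
- get_obs(): the state, without advancing time (a new reading comes with each control period).
- get_image(name): name is "scene" or "top"; returns the picture (480x640x3 uint8, red, green, blue); there is no depth.
- get_calibration(name): a dict with "fx", "fy", "cx", "cy" (pixels), "dist_coeffs" ([k1, k2, p1, p2, k3] as OpenCV has them; the pictures are not rectified), "R" (3x3) and "t" (3): a world point X has camera coordinates R X + t. Camera axes: x right, y down, z forward; pixel columns grow to the right and rows downward; lengths in m; the calibration is good to about 2 mm. A picture is of the moment at which its call begins. get_calibration takes no time and is no camera call.
- finish_job(): hands the job in; it is judged then, once.
The state is a dict: "t": time; "q": joint angles; "dq": joint speeds; "effort": joint torques, N m; "tool_pos": TCP position; "tool_rot": TCP orientation; "contact_force": force on the tool from outside, world axes, zero at the start; "wrist_torque": the same for the moment, N m; "opening": finger opening in m; "grip_force": force on a finger pad.
Only numpy, scipy, OpenCV 4.12 (cv2) and the standard library are available. Lean on these libraries where they do the work, as an engineer would, in place of code of your own. Each camera call takes 0.05 s, during which the arm holds its last target. There are 200 camera calls.

## Task

Close up the yellow gearbox: bring the loose aluminium cover plate to the open port, its end under the steel keeper, and press it down until it sits fully home, flush and level in the rim. Only then turn the isolator's bar handle a quarter turn clockwise to on. Leave the oil bottle and the spanner on the housing where they are.

Things in the scene. Friction and masses are not known exactly. Their poses are not given: they have to be found in the camera images.
- gearcase: yellow gearbox housing, fixed to the bench; its flat top (the deck) is 80 mm above the bench. Origin on the bench; z up. The deck spans x -140 to +140 mm and y -260 to +200 mm in its own axes. The open port lies towards its +y end, the loose cover on the plain deck towards its -y end
- port (a point): centre of the port's mouth, level with the deck, at (0, 95, 80) mm of the housing, axes parallel to its axes. The port is a rectangular recess with vertical walls, 118 mm along x and 156 mm along y (4 and 3 mm of play each side of the cover), open gears below
- seat (a point): same axes as port, 4.5 mm below it: the centre of the black 11 mm wide seat frame round the inside of the port as it starts, which carries the cover's edge; a cover just dropped in stands 3.5 mm proud. Pressed with more than about 8 N the seat sinks 4 mm, staying level, to a hard stop and stays down; the cover's top is then 0.5 mm below the deck. The point does not sink with it
- keeper (a point): middle of the inner edge of the underside of the fixed steel keeper tongue, 5 mm above the deck: 64 mm wide, 6 mm thick, it overhangs the port's +y wall by 8 mm. It stops a cover sliding flat, but a cover pushed along +y tips its leading end down on to the seat once its middle passes the port's -y edge, and goes under; its trailing end drops in last
- cover: loose bare aluminium cover plate, 110 mm (own x) by 150 mm (own y) by 8 mm, 0.25 to 0.5 kg, too wide for the gripper, starting flat on the deck; origin at the centre of its underside, z up; alike after a half turn. Seated, its origin is 8.5 mm below the port point
- isolator (a joint): the isolator's handle: 0 is off, 1.57 (a quarter turn, clockwise from above) is on. It starts at or near off (0 to 0.2). Stops at both ends; stiff (about 0.12 N m), it stays where it is left
- isolator_grip (a point): point to grip, on the vertical turning axis of the handle: a black upright bar 58 mm long, 14 mm thick, standing 34 mm above a 60 mm disc, its top 11 mm above this point. The point turns with it: the bar lies along its x, white mark at -x
- isolator_box: the isolator's fixed grey box, 80 x 80 x 40 mm, handle's top 86 mm above the bench; origin under its centre. It stands on one side of the housing; a like box with a round fixed dial 48 mm across stands on the other and is not needed
- oil_bottle: white plastic oil bottle, 30 mm across, 70 mm tall, standing on the gearbox deck beside the port (on its +x side); origin under its centre. Leave alone
- spanner: small steel spanner, 118 x 24 x 6 mm, lying flat on the deck beside the port (on its -x side), along the housing's y; origin at the centre of its underside. Leave alone

How it is judged:
By the outcome, as a careful person would: the job done as asked, in the order asked, and still so for the second after the job is handed in, with the robot touching nothing.
It also fails if it takes over 72 s, if anything falls off the work surface, if the arm or the gripper's body presses on something with over 40 N, if the wrist force passes 120 N, or if a joint passes its speed limit or range.

## Working session

There is one attempt and no reset: what is moved stays moved. The work goes in short steps, Python scripts to look and compute and a tool call to move; the robot and the scene stay as the last step left them, time stands still between calls to the robot, and variables do not carry over. Pictures are saved under pics/ and viewed, at most 10 in all, crops included, and the job is handed in when it is done.

Besides the shell and the picture viewer there is one more tool, called as name(argument=value, ...), one argument or row to a line, values as JSON. servo_tool: Moves the arm, as the interface text tells. Its arguments: {"type":"object","properties":{"increments":{"type":"array"},"force":{"type":"number"}},"required":["increments"]}

```bash
ls; mkdir -p pics
python3 - <<'E'
from station import *
import cv2
o=get_obs();print(o)
for n in("scene","top"):
    c=get_calibration(n);print(n,c)
    cv2.imwrite(f"pics/{n}0.png",get_image(n)[:,:,::-1])
E
```

```text
pics
{'t': 0.0, 'q': array([-1.44896355e+00,  5.33001857e-02,  1.61431673e+00, -7.74148455e-06,
        1.47601388e+00, -1.18995210e-01]), 'dq': array([ 1.87718861e-05,  2.97209434e-04, -1.30171070e-03,  4.96241699e-04,
       -4.52935836e-04, -6.02065071e-04]), 'effort': array([ 2.19489098e-04, -3.93679404e+01, -3.70177746e+01, -9.34516106e-05,
        7.15691902e-03,  6.62242996e-06]), 'tool_pos': array([ 0.14899005, -0.60632644,  0.23008459]), 'tool_rot': array([-3.11682085e+00, -3.77134526e-01,  1.66359492e-05]), 'contact_force': array([0.22330038, 0.13409921, 0.36063994]), 'wrist_torque': array([-0.02221472,  0.02156078, -0.00638622]), 'grip_force': 0.0, 'opening': 0.08549285708474332}
scene {'fx': 585.1675053375712, 'fy': 585.1675053375712, 'cx': 323.32635497015224, 'cy': 227.57363230755274, 'dist_coeffs': array([-0.11745032,  0.        ,  0.        ,  0.        ,  0.        ]), 'R': array([[-0.58309279,  0.81235769,  0.00881883],
       [ 0.60259777,  0.43976107, -0.66594754],
       [-0.54486579, -0.38299501, -0.74594645]]), 't': array([ 0.39652041, -0.22861253,  1.48905956])}
top {'fx': 472.2189192113176, 'fy': 472.2189192113176, 'cx': 316.6557041155465, 'cy': 241.14758439822526, 'dist_coeffs': array([-0.09585329,  0.        ,  0.        ,  0.        ,  0.        ]), 'R': array([[-0.02757398, -0.99937248, -0.02223328],
       [-0.98437772,  0.03101606, -0.17331621],
       [ 0.17389704,  0.01710693, -0.98461524]]), 't': array([-0.05917151,  0.54397534,  0.92590491])}
```

View pics/scene0.png

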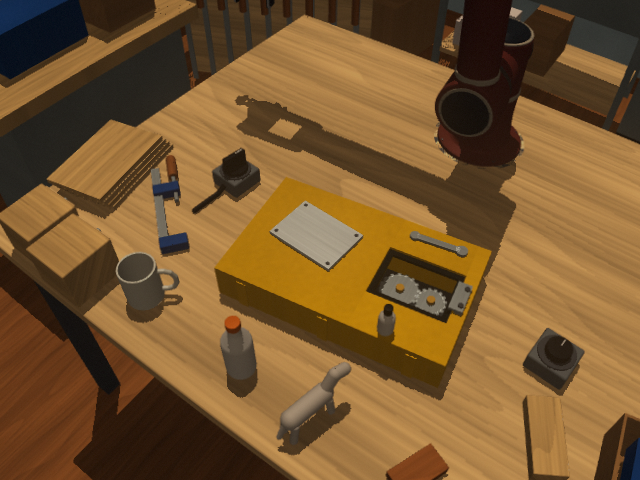

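View pics/top0.png

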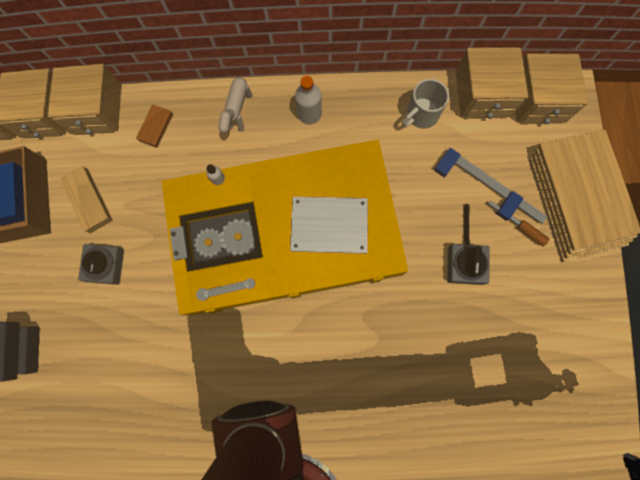

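The scene picture shows the yellow housing, with the cover at (315,235), port at (415,285), keeper at (460,297), bottle at (387,320) and spanner at (438,243). The bar isolator is probably at (235,170) and the dial box at (555,355). In the top picture the cover is at (329,225), the port at (221,237), the keeper at (178,243), and the isolator at (468,262). I'll zoom in next.

```bash
cat > h.py <<'E'
import numpy as np, cv2
from station import *
C={n:get_calibration(n) for n in("scene","top")}
def ray(n,p):
    c=C[n];K=np.array([[c["fx"],0,c["cx"]],[0,c["fy"],c["cy"]],[0,0,1]])
    u=cv2.undistortPoints(np.array(p,float).reshape(-1,1,2),K,c["dist_coeffs"]).reshape(-1,2)
    d=np.c_[u,np.ones(len(u))]@c["R"]; return -c["R"].T@c["t"],d
def plane(n,p,z):
    o,d=ray(n,p); return o+d*((z-o[2])/d[:,2])[:,None]
def tri(ps,pt):
    out=[]
    for a,b in zip(ps,pt):
        o1,d1=ray("scene",[a]);o2,d2=ray("top",[b])
        A=np.c_[d1[0],-d2[0]];s=np.linalg.lstsq(A,o2-o1,rcond=None)[0]
        x=o1+s[0]*d1[0];y=o2+s[1]*d2[0];out.append(np.r_[(x+y)/2,np.linalg.norm(x-y)])
    return np.array(out)
def proj(n,X):
    c=C[n];K=np.array([[c["fx"],0,c["cx"]],[0,c["fy"],c["cy"]],[0,0,1]])
    return cv2.projectPoints(np.array(X,float).reshape(-1,1,3),cv2.Rodrigues(c["R"])[0],c["t"],K,c["dist_coeffs"])[0].reshape(-1,2)
E
python3 - <<'E'
import cv2,numpy as np
s=cv2.imread("pics/scene0.png");t=cv2.imread("pics/top0.png")
z=lambda i,x,y,w,h,k:cv2.resize(i[y:y+h,x:x+w],None,fx=k,fy=k,interpolation=cv2.INTER_CUBIC)
a=z(s,185,135,80,60,5);b=z(t,428,220,80,60,5)   #400x300
c=z(s,355,225,133,100,3)[:300,:400];d=z(t,160,190,133,100,3)[:300,:400]
p=lambda i:cv2.copyMakeBorder(i,0,300-i.shape[0],0,400-i.shape[1],cv2.BORDER_CONSTANT)
cv2.imwrite("pics/z0.png",np.vstack([np.hstack([p(a),p(b)]),np.hstack([p(c),p(d)])]))
E
```

```text
(no output)
```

View pics/z0.png

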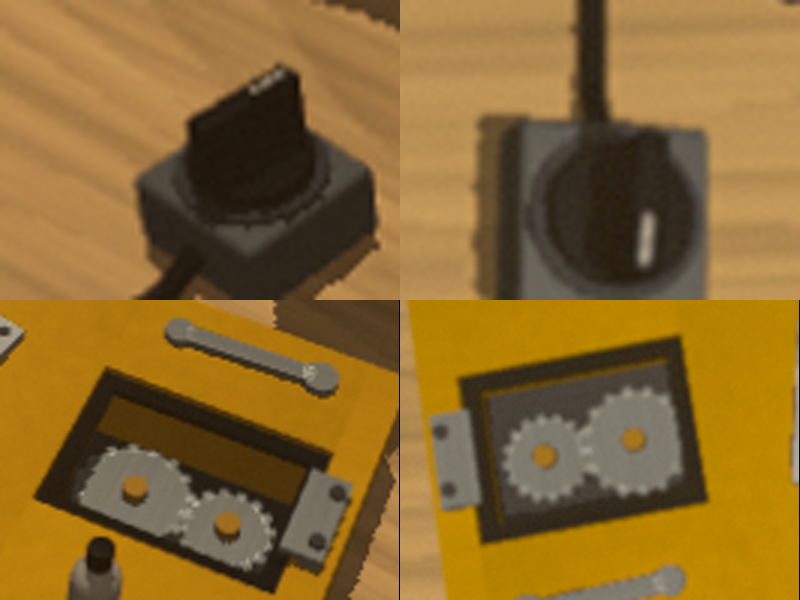

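The zoom shows the bar isolator with its white mark towards the robot, at top ≈ (477,268). The port corners in the top view are (180,217), (254,203), (262,257) and (187,271). In the scene view they are (447,322), (367,291), (391,248) and (465,277).

```bash
cat > m.py <<'E'
from h import *
np.set_printoptions(precision=4,suppress=True)
def quad(mask):
    cs=cv2.findContours(mask,cv2.RETR_EXTERNAL,cv2.CHAIN_APPROX_NONE)[0];c=max(cs,key=cv2.contourArea)
    hull=cv2.convexHull(c).reshape(-1,2);
    for e in np.arange(2,15,.5):
        q=cv2.approxPolyDP(hull.reshape(-1,1,2),e,True).reshape(-1,2)
        if len(q)<=4:break
    # refine: fit line to contour points near each edge
    P=c.reshape(-1,2).astype(float);L=[]
    for i in range(len(q)):
        a,b=q[i].astype(float),q[(i+1)%len(q)].astype(float);d=(b-a)/np.linalg.norm(b-a);r=P-a;s=r@d;n=abs(r@[-d[1],d[0]])
        S=P[(n<2.5)&(s>6)&(s<np.linalg.norm(b-a)-6)].astype(np.float32)
        vx,vy,x,y=cv2.fitLine(S,cv2.DIST_HUBER,0,.01,.01).ravel();L.append(np.cross([x,y,1],[x+vx,y+vy,1]))
    out=[]
    for i in range(len(q)):
        X=np.cross(L[i-1],L[i]);out.append(X[:2]/X[2])
    return np.array(out)
def cover(n,img):
    h=cv2.cvtColor(img,cv2.COLOR_RGB2HSV);m=((h[...,1]<70)&(h[...,2]>105)).astype(np.uint8)
    roi=np.zeros_like(m)
    if n=="scene": roi[195:275,262:370]=1
    else: roi[190:260,283:375]=1
    return quad(cv2.morphologyEx(m*roi,cv2.MORPH_CLOSE,np.ones((5,5))))
E
python3 - <<'E'
from m import *
s=cv2.imread("pics/scene0.png")[:,:,::-1];t=cv2.imread("pics/top0.png")[:,:,::-1]
def rep(name,X):
    print(name);print(X);print("sides",np.linalg.norm(np.roll(X[:,:3],-1,0)-X[:,:3],axis=1),"ctr",X[:,:3].mean(0))
qs=cover("scene",s);qt=cover("top",t);print(qs,qt)
# match by plane projection z=.088
ps=plane("scene",qs,.088);pt=plane("top",qt,.088)
idx=[np.argmin(np.linalg.norm(pt-p,axis=1)) for p in ps];print(idx)
rep("cover",tri(qs,qt[idx]));rep("cov top@88",pt);rep("cov sc@88",ps)
PS=[(446.7,322.3),(367,290.7),(390.7,247.7),(465,276.7)];PT=[(180,216.7),(253.7,202.7),(262.3,256.7),(187.3,271.3)]
rep("port",tri(PS,PT));rep("port top",plane("top",PT,.08));rep("port sc",plane("scene",PS,.08))
# white mark on handle
for n,i,r in(("scene",s,(146,156,230,246)),("top",t,(258,276,470,484))):
    g=i[r[0]:r[1],r[2]:r[3]].min(2);m=(g>g.max()*.6);y,x=np.nonzero(m);p=(x.mean()+r[2],y.mean()+r[0]);print(n,"mark",p,plane(n,[p],.086),m.sum())
    if n=="scene":a=p
    else:rep("mark",tri([a],[p]))
def hue(i):
    h=cv2.cvtColor(i,cv2.COLOR_RGB2HSV);return ((h[...,0]>18)&(h[...,0]<28)&(h[...,1]>225)).astype(np.uint8)
m=hue(t);q=quad(cv2.morphologyEx(m,cv2.MORPH_CLOSE,np.ones((3,3))));rep("deck top",plane("top",q,.08));print(q)
E
```

```text
[[304.9912 200.7805]
 [362.3354 235.1981]
 [327.5735 268.0402]
 [269.8673 230.7474]] [[366.     198.    ]
 [366.     251.9359]
 [290.534  249.6675]
 [293.4065 198.    ]]
[np.int64(1), np.int64(2), np.int64(3), np.int64(0)]
cover
[[ 0.5096 -0.1712  0.0884  0.002 ]
 [ 0.5188 -0.0233  0.0884  0.0017]
 [ 0.6243 -0.0314  0.087   0.0004]
 [ 0.6181 -0.1761  0.0906  0.0017]]
sides [0.1481 0.1058 0.1449 0.1086] ctr [ 0.5677 -0.1005  0.0886]
cov top@88
[[ 0.6193 -0.1771  0.088 ]
 [ 0.5102 -0.1721  0.088 ]
 [ 0.5193 -0.024   0.088 ]
 [ 0.6241 -0.0317  0.088 ]]
sides [0.1092 0.1483 0.1051 0.1455] ctr [ 0.5682 -0.1012  0.088 ]
cov sc@88
[[ 0.509  -0.1705  0.088 ]
 [ 0.5181 -0.0228  0.088 ]
 [ 0.6248 -0.0308  0.088 ]
 [ 0.6161 -0.1769  0.088 ]]
sides [0.148  0.107  0.1463 0.1074] ctr [ 0.567  -0.1002  0.088 ]
port
[[0.5949 0.2042 0.0778 0.005 ]
 [0.6191 0.0519 0.0772 0.004 ]
 [0.5073 0.0346 0.0799 0.0038]
 [0.4831 0.1858 0.0771 0.0025]]
sides [0.1542 0.1132 0.1531 0.1134] ctr [0.5511 0.1191 0.078 ]
port top
[[0.5955 0.2012 0.08  ]
 [0.6193 0.0497 0.08  ]
 [0.5082 0.033  0.08  ]
 [0.4832 0.1838 0.08  ]]
sides [0.1534 0.1124 0.1529 0.1136] ctr [0.5516 0.1169 0.08  ]
port sc
[[0.595  0.2066 0.08  ]
 [0.62   0.0546 0.08  ]
 [0.5064 0.0363 0.08  ]
 [0.4846 0.1874 0.08  ]]
sides [0.1541 0.115  0.1526 0.112 ] ctr [0.5515 0.1212 0.08  ]
scene mark (np.float64(236.45569620253164), np.float64(148.49367088607596)) [[ 0.4662 -0.3973  0.086 ]] 79
top mark (np.float64(476.88), np.float64(267.28)) [[ 0.4731 -0.3891  0.086 ]] 25
mark
[[ 0.473  -0.3879  0.0947  0.0035]]
sides [0.] ctr [ 0.473  -0.3879  0.0947]
deck top
[[ 0.7458 -0.2081  0.08  ]
 [ 0.4684 -0.2525  0.08  ]
 [ 0.3964  0.1981  0.08  ]
 [ 0.6736  0.2424  0.08  ]]
sides [0.2809 0.4563 0.2807 0.4562] ctr [ 0.5711 -0.005   0.08  ]
[[377.6295 139.6459]
 [407.4948 272.2826]
 [179.5444 315.3326]
 [161.6767 180.732 ]]
```

servo_tool(
  increments=[
    [0.7, 50, -29.5, 0, 0],
    [0.7, 50, -29.5, 0, 0],
    [0.7, 50, -29.5, 0, 0],
    [0.7, 50, -29.5, 0, 0],
    [0.7, 50, -29.5, 0, 0],
    [0.7, 50, -29.5, 0, 0],
    [0.7, 50, -29.5, 0, 0],
    [0.7, 50, -29.5, 0, 0],
    [0.7, 50, -29.5, 0, 0],
    [0.7, 48, -29.5, 0, 0],
    [0.7, 0, 0, 0, 0],
  ],
  force=40,
)

```text
t: 1.48
tool_pos: [0.5639, -0.1987, 0.2305]
tool_rot: [-3.117, -0.385, 0.001]
contact_force: [0.7, -0.2, 0.1]
opening: 0.0598
grip_force: 0.0
```

servo_tool(
  increments=[
    [0.7, 0, 0, 15, -10.5],
    [0.7, 0, 0, 15, -10.5],
    [0.7, 0, 0, 15, -10.5],
    [0.7, 0, 0, 15, -10.5],
    [0.7, 0, 0, 15, -10.5],
    [0.7, 0, 0, 15, -10.5],
    [0.7, 0, 0, 15, -10.2],
    [0.7, 0, 0, 0, 0],
    [0.7, 0, 0, 0, 0],
  ],
)

```text
t: 2.6
tool_pos: [0.5622, -0.2022, 0.1268]
tool_rot: [2.282, 2.159, 0.0]
contact_force: [0.9, 0.5, 0.2]
opening: 0.0596
grip_force: 0.0
```

```bash
cat > go.py <<'E'
from m import *
def pose():
    o=get_obs();R=cv2.Rodrigues(o["tool_rot"])[0];return o["t"],o["tool_pos"],R,np.degrees(np.arctan2(R[1,1],R[0,1])),o
PORT=np.array([.5514,.1186,.08]);H=np.radians(9.1)
def loc(X): # world -> port axes, mm
    d=(np.asarray(X)-PORT)*1000;c,s=np.cos(H),np.sin(H)
    return np.stack([d[...,0]*c+d[...,1]*s,-d[...,0]*s+d[...,1]*c,d[...,2]],-1)
def wor(L):
    L=np.asarray(L,float);c,s=np.cos(H),np.sin(H)
    return PORT+np.array([L[0]*c-L[1]*s,L[0]*s+L[1]*c,L[2]])/1000
def to(X):
    t,p,R,y,o=pose();return (R.T@(np.asarray(X)-p))*1000
E
python3 - <<'E'
from go import *
t,p,R,y,o=pose();print(t,p,y,o["opening"],o["contact_force"],R[:,2]);print("to start",to([.5622,-.2016,.1]))
print("cover",loc([.5675,-.1007,.08]),"tcp",loc(p))
i=get_image("scene");cv2.imwrite("pics/s1.png",i[100:400,180:580,::-1].repeat(2,0).repeat(2,1))
E
```

```text
2.6 [ 0.5622 -0.2022  0.1268] -3.178321791620242 0.05963482510347944 [0.8641 0.514  0.1764] [ 0.0003 -0.0003 -1.    ]
to start [ 0.6066 -0.0809 26.757 ]
cover [ -18.7867 -219.0862    0.    ] tcp [ -40.0354 -318.4789   46.7572]
```

View pics/s1.png

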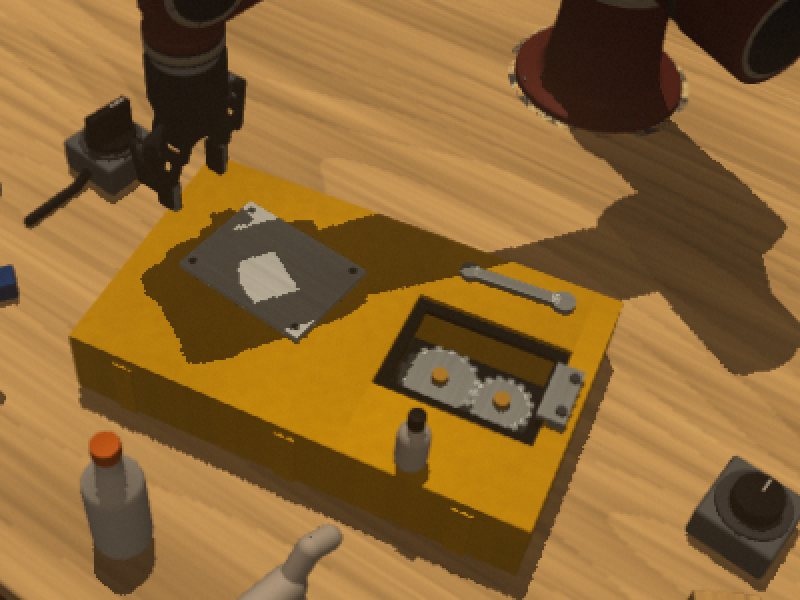

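The picture shows the gripper poised behind the cover's trailing edge, fingers at (170,195) and (217,160), nothing disturbed. I'll find the deck by gentle touch.

servo_tool(
  increments=[
    [0.7, 0, 0, 20, 0],
    [0.7, 0, 0, 20, 0],
    [0.7, 0, 0, 3, 0],
    [0.7, 0, 0, 2, 0],
    [0.7, 0, 0, 0, 0],
    [0.7, 0, 0, 0, 0],
  ],
)

```text
t: 3.4
tool_pos: [0.5628, -0.2019, 0.082]
tool_rot: [2.278, 2.162, 0.001]
contact_force: [-0.1, -0.2, 0.6]
opening: 0.0601
grip_force: 0.0
```

servo_tool(
  increments=[
    [0.7, 0, 0, 1, 0],
    [0.7, 0, 0, 1, 0],
    [0.7, 0, 0, 0, 0],
  ],
)

```text
t: 3.78
tool_pos: [0.5622, -0.2017, 0.0792]
tool_rot: [-2.279, -2.162, 0.0]
contact_force: [-0.1, -0.3, 0.6]
opening: 0.0597
grip_force: 0.0
```

servo_tool(
  increments=[
    [0.7, 0, 0, 1, 0],
    [0.7, 0, 0, 1, 0],
    [0.7, 0, 0, 0, 0],
  ],
)

```text
t: 4.15
tool_pos: [0.5622, -0.2017, 0.0771]
tool_rot: [-2.279, -2.162, 0.0]
contact_force: [0.2, 0.0, -0.1]
opening: 0.0599
grip_force: 0.0
```

servo_tool(
  increments=[
    [0.7, 0, 0, 1, 0],
    [0.7, 0, 0, 1, 0],
    [0.7, 0, 0, 0, 0],
  ],
)

```text
t: 4.53
tool_pos: [0.5622, -0.2017, 0.0752]
tool_rot: [-2.279, -2.162, 0.0]
contact_force: [-0.0, 0.2, 1.2]
opening: 0.0598
grip_force: 0.0
```

servo_tool(
  increments=[
    [0.7, 0, 0, 1, 0],
    [0.7, 0, 0, 0, 0],
  ],
)

```text
t: 4.78
tool_pos: [0.5624, -0.2017, 0.075]
tool_rot: [2.279, 2.163, -0.0]
contact_force: [-3.0, 0.1, 4.8]
opening: 0.0596
grip_force: 2.4
```

servo_tool(
  increments=[
    [0.7, 0, 0, 1, 0],
    [0.7, 0, 0, 0, 0],
  ],
)

```text
t: 5.03
tool_pos: [0.5625, -0.2017, 0.075]
tool_rot: [-2.279, -2.162, 0.0]
contact_force: [-5.2, 2.7, 9.8]
opening: 0.0596
grip_force: 4.9
```

servo_tool(
  increments=[
    [0.7, 0, 0, -4, 0],
    [0.7, 0, 0, 0, 0],
    [0.7, 8, 0, 0, 0],
    [0.7, 7, 0, 0, 0],
    [0.7, 7, 0, 0, 0],
    [0.7, 7, 0, 0, 0],
    [0.7, 7, 0, 0, 0],
    [0.7, 7, 0, 0, 0],
    [0.7, 7, 0, 0, 0],
    [0.7, 0, 0, 0, 0],
  ],
)

```text
t: 6.28
tool_pos: [0.5651, -0.1509, 0.0775]
tool_rot: [-2.278, -2.163, -0.001]
contact_force: [0.3, -1.0, -0.2]
opening: 0.0598
grip_force: 0.0
```

```bash
cat > look.py <<'E'
from go import *
import sys
t,p,R,y,o=pose();print("t",t,"tcp",loc(p),"yaw rel",y-9.1,"F",o["contact_force"])
n=sys.argv[1]
s=get_image("scene");tt=get_image("top")
def cmask(i):
    lab=cv2.cvtColor(i,cv2.COLOR_RGB2LAB).astype(int);h=cv2.cvtColor(i,cv2.COLOR_RGB2HSV)
    return ((h[...,1]<75)&(h[...,2]>38)).astype(np.uint8)*255
a=cv2.cvtColor(cmask(tt)[150:300,160:400],cv2.COLOR_GRAY2BGR)
z=lambda i,x,y,w,h:cv2.resize(i[y:y+h,x:x+w],(400,300),interpolation=cv2.INTER_CUBIC)
cm=lambda i:cv2.cvtColor(cmask(i),cv2.COLOR_GRAY2RGB)
cv2.imwrite(f"pics/{n}.png",np.vstack([np.hstack([z(tt,165,140,240,180),z(s,255,170,240,180)]),np.hstack([z(cm(tt),165,140,240,180),z(cm(s),255,170,240,180)])])[:,:,::-1])
cv2.imwrite(f"pics/{n}_s.png",s[:,:,::-1]);cv2.imwrite(f"pics/{n}_t.png",tt[:,:,::-1])
E
python3 look.py a1
```

```text
t 6.275 tcp [ -29.0873 -268.3239   -2.5002] yaw rel -12.065188034975202 F [ 0.2529 -0.9556 -0.1575]
```

View pics/a1.png

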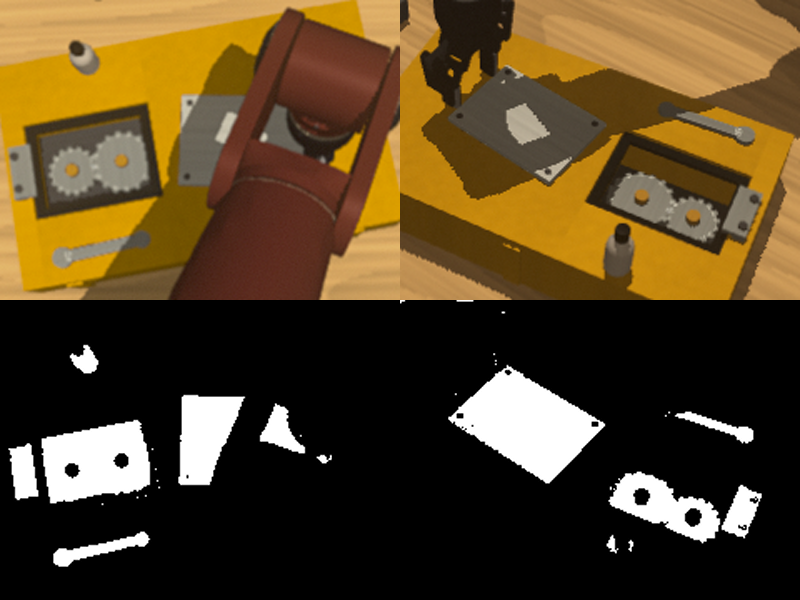

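The cover in the scene view is clear of the arm, its mask corners intact; the fingers have just met its trailing edge. I'll measure it from that view.

```bash
cat > cov.py <<'E'
from go import *
import sys
def meas(s,z=.088,erode=True):
    h=cv2.cvtColor(s,cv2.COLOR_RGB2HSV);m=((h[...,1]<75)&(h[...,2]>38)).astype(np.uint8)
    r=np.zeros_like(m);r[185:345,262:480]=1;m=m*r
    m=cv2.morphologyEx(cv2.morphologyEx(m,cv2.MORPH_OPEN,np.ones((3,3))),cv2.MORPH_CLOSE,np.ones((5,5)))
    q=quad(m);P=loc(plane("scene",q,z));P=P[np.lexsort((P[:,0],P[:,1]>P[:,1].mean()))] # -y:(-x,+x), +y:(-x,+x)
    e=[P[2]-P[0],P[3]-P[1]];a=[np.degrees(np.arctan2(-v[0],v[1])) for v in e]
    print("corners",P[:,:2].round(1).tolist(),"ctr",P.mean(0)[:2],"yaws",a,"len",[np.linalg.norm(v) for v in e],np.linalg.norm(P[1]-P[0]),np.linalg.norm(P[3]-P[2]))
if __name__=="__main__":
    if len(sys.argv)>1: s=cv2.imread(sys.argv[1])[:,:,::-1].copy()
    else:
        s=get_image("scene");t,p,R,y,o=pose();print("t",t,"tcp",loc(p),"yaw",y-9.1,"F",o["contact_force"])
    meas(s)
E
python3 cov.py pics/scene0.png; python3 cov.py pics/a1_s.png; python3 -c "
from go import *
print(loc(plane('scene',[(446.7,322.3),(367,290.7),(390.7,247.7),(465,276.7)],.08)))"
```

```text
corners [[-87.4, -278.3], [18.3, -302.7], [-55.5, -135.1], [51.0, -157.5]] ctr [ -18.4015 -218.3886] yaws [np.float64(-12.55274697283948), np.float64(-12.68875439520005)] len [np.float64(146.70709970390337), np.float64(148.77185622181278)] 108.52645113343681 108.884069732096
corners [[-77.8, -244.2], [27.0, -264.9], [-47.7, -98.7], [60.1, -120.5]] ctr [  -9.6031 -182.0521] yaws [np.float64(-11.71400285414), np.float64(-12.898938270011197)] len [np.float64(148.64579371635972), np.float64(148.11178819944456)] 106.87786795857183 109.93654008490576
[[ 56.9453  80.0433  -0.    ]
 [ 57.6126 -74.0372  -0.    ]
 [-57.4092 -74.1396  -0.    ]
 [-55.0692  78.4575  -0.    ]]
```

servo_tool(
  increments=[
    [0.7, 7.5, 1.5, 0, -1],
    [0.7, 7.5, 1.5, 0, -1],
    [0.7, 7.5, 1.5, 0, -1],
    [0.7, 7.5, 1.5, 0, -1],
    [0.7, 7.5, 1.5, 0, -1],
    [0.7, 7.5, 1.5, 0, -1],
    [0.7, 7.5, 1.5, 0, -1],
    [0.7, 0, 0, 0, 0],
  ],
)

```text
t: 7.38
tool_pos: [0.5754, -0.0981, 0.0771]
tool_rot: [-2.141, -2.298, -0.001]
contact_force: [-0.5, 0.4, -0.0]
opening: 0.0599
grip_force: 0.0
```

```bash
python3 cov.py
```

```text
t 7.425 tcp [ -10.8958 -217.804    -3.1457] yaw -5.074916967587808 F [-0.2954  0.5058 -0.5929]
corners [[-63.9, -190.7], [48.1, -211.3], [-32.5, 82.1], [56.8, 61.9]] ctr [  2.1501 -64.5191] yaws [np.float64(-6.555486593888801), np.float64(-1.8313993828550532)] len [np.float64(274.60052389822306), np.float64(273.3886319943506)] 113.84178248697575 91.5939231882606
```

```bash
sed -i 's/^    m=cv2.morph/    cv2.fillPoly(m,[np.int32([(372,296),(397,246),(480,270),(480,345),(400,345)])],0) if len(sys.argv)<=2 else 0\n    m=cv2.morph/' cov.py
python3 - <<'E'
from go import *
cv2.imwrite("pics/b1_s.png",get_image("scene")[:,:,::-1]);cv2.imwrite("pics/b1.png",cv2.imread("pics/b1_s.png")[170:350,255:495].repeat(3,0).repeat(3,1))
E
python3 cov.py pics/b1_s.png
```

```text
corners [[-61.6, -199.5], [46.4, -208.1], [-51.1, -65.2], [59.7, -61.8]] ctr [  -1.6591 -133.6486] yaws [np.float64(-4.452874508314525), np.float64(-5.229042030528497)] len [np.float64(134.75621710212252), np.float64(146.83552910464542)] 108.28935651266279 110.92072350520083
```

View pics/b1.png

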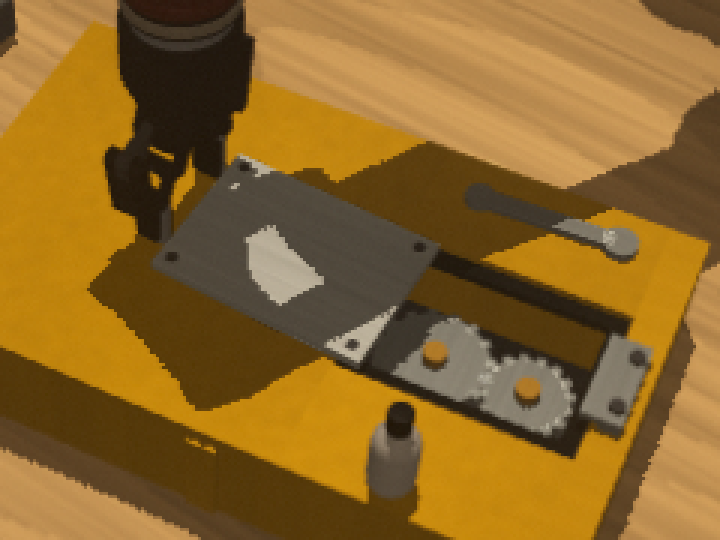

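The cover is sliding squarely, at about x -2 and yaw -5°, its leading edge over the port. I'll finish the arc.

servo_tool(
  increments=[
    [0.7, 7, 1.5, 0, -1],
    [0.7, 7, 1.5, 0, -1],
    [0.7, 7, 1.5, 0, -1],
    [0.7, 7, 1.5, 0, -1],
    [0.7, 7, 1.5, 0, -1.1],
    [0.7, 0, 0, 0, 0],
  ],
)

```text
t: 8.22
tool_pos: [0.5793, -0.0628, 0.0775]
tool_rot: [-2.037, -2.391, -0.001]
contact_force: [-0.1, 0.5, -0.1]
opening: 0.0599
grip_force: 0.0
```

```bash
cat > edge.py <<'E'
# trailing edge + two side edges of the cover in the scene view, at height z
from go import *
def run(name):
    s=get_image("scene");cv2.imwrite(f"pics/{name}_s.png",s[:,:,::-1])
    t,p,R,y,o=pose();L=loc(p);print("t",t,"tcp",L,"yaw",y-9.1,"F",o["contact_force"])
    h=cv2.cvtColor(s,cv2.COLOR_RGB2HSV);m=((h[...,1]<75)&(h[...,2]>38)).astype(np.uint8)
    # rectify to a mm map of the plane z=8 above deck (port axes), 1px=0.5mm
    q=np.float32([[-80,-220],[80,-220],[80,90],[-80,90]])
    pix=proj("scene",[wor([a,b,8]) for a,b in q]).astype(np.float32)
    M=cv2.getPerspectiveTransform(pix,(q+[80,220])*2)
    w=cv2.warpPerspective(m,M,(320,620),flags=cv2.INTER_LINEAR)
    y0=int((L[1]+11+220)*2)
    for yy in (25,45,65,80):
        r=w[y0+2*yy-4:y0+2*yy+4].mean(0)>.5;x=np.nonzero(r)[0]/2-80
        print("y",y0/2-220+yy,"x from",x.min(),"to",x.max(),"mid",(x.min()+x.max())/2)
if __name__=="__main__":
    import sys;run(sys.argv[1])
E
python3 edge.py c1
```

```text
t 8.275 tcp [  -1.173  -183.7924   -2.5202] yaw 0.027737530312961667 F [-0.395  -0.2734  0.0799]Traceback (most recent call last):
  File "edge.py", line 17, in <module>
    import sys;run(sys.argv[1])
               ~~~^^^^^^^^^^^^^
  File "edge.py", line 10, in run
    M=cv2.getPerspectiveTransform(pix,(q+[80,220])*2)
cv2.error: OpenCV(4.12.0) /io/opencv/modules/imgproc/src/imgwarp.cpp:3565: error: (-215:Assertion failed) src.checkVector(2, CV_32F) == 4 && dst.checkVector(2, CV_32F) == 4 in function 'getPerspectiveTransform'
```

```bash
sed -i 's/(q+\[80,220\])\*2/np.float32((q+[80,220])*2)/' edge.py; python3 edge.py c1
```

```text
t 8.325 tcp [  -1.2348 -184.016    -2.5418] yaw 0.01132992710682501 F [-0.7861 -1.1955 -0.0371]
y -148.5 x from -55.5 to 57.0 mid 0.75
y -128.5 x from -54.5 to 56.5 mid 1.0
y -108.5 x from -55.5 to 56.5 mid 0.5
y -93.5 x from -55.0 to 57.0 mid 1.0
```

The cover is centred (x ≈ +0.5 mm, yaw ≈ 0). I'll push it straight in.

servo_tool(
  increments=[
    [0.7, 6, 0, 0, 0],
    [0.7, 6, 0, 0, 0],
    [0.7, 6, 0, 0, 0],
    [0.7, 6, 0, 0, 0],
    [0.7, 6, 0, 0, 0],
    [0.7, 6, 0, 0, 0],
    [0.7, 6, 0, 0, 0],
    [0.7, 6, 0, 0, 0],
    [0.7, 0, 0, 0, 0],
  ],
)

```text
t: 9.45
tool_pos: [0.5714, -0.0153, 0.0771]
tool_rot: [-2.037, -2.39, -0.001]
contact_force: [0.3, -0.4, -1.5]
opening: 0.0596
grip_force: 0.3
```

```bash
python3 edge.py c2;  python3 - <<'E'
import cv2
cv2.imwrite("pics/c2.png",cv2.imread("pics/c2_s.png")[170:350,255:495].repeat(3,0).repeat(3,1))
E
```

```text
t 9.5 tcp [  -1.6524 -135.4389   -3.1387] yaw 0.008362047121730498 F [-0.5244 -0.6314  0.9856]
y -99.5 x from -54.5 to 56.5 mid 1.0
y -79.5 x from -55.0 to 57.5 mid 1.25
y -59.5 x from -54.5 to 58.5 mid 2.0
y -44.5 x from -53.5 to 58.5 mid 2.5
```

View pics/c2.png

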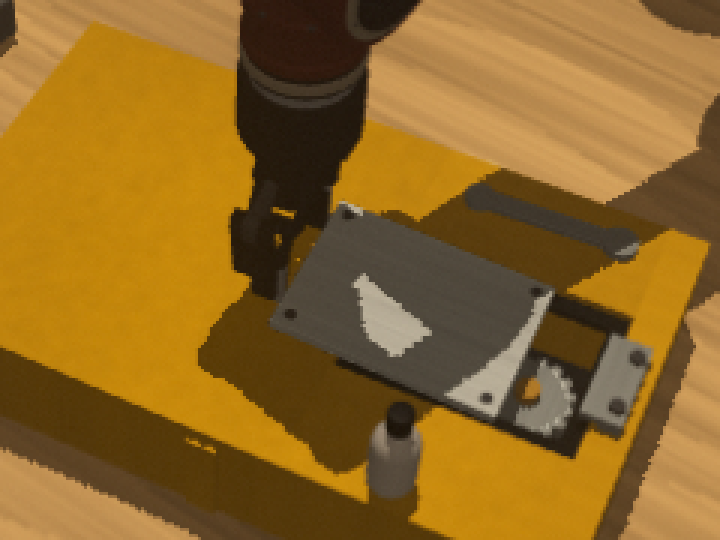

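The cover has tipped into the port with clearance on both sides (leading corners at (553,290) and (497,417)), heading for under the keeper. I'll continue.

servo_tool(
  increments=[
    [0.7, 6, 0, 0, 0],
    [0.7, 6, 0, 0, 0],
    [0.7, 6, 0, 0, 0],
    [0.7, 6, 0, 0, 0],
    [0.7, 6, 0, 0, 0],
    [0.7, 6, 0, 0, 0],
    [0.7, 4, 0, 0, 0],
    [0.7, 0, 0, 0, 0],
  ],
)

```text
t: 10.5
tool_pos: [0.5653, 0.0238, 0.0774]
tool_rot: [-2.038, -2.391, -0.001]
contact_force: [0.8, 0.3, -0.5]
opening: 0.0596
grip_force: 0.0
```

```bash
python3 edge.py c3
```

```text
t 10.55 tcp [ -1.1487 -96.0098  -2.4589] yaw 0.00580208872859167 F [-0.0271 -0.4036 -0.3661]
y -60.5 x from -53.5 to 56.0 mid 1.25
y -40.5 x from -53.5 to 58.5 mid 2.5
y -20.5 x from -52.5 to 59.5 mid 3.5
y -5.5 x from -53.5 to 60.0 mid 3.25
```

servo_tool(
  increments=[
    [0.7, 3, 0, 0, 0],
    [0.7, 3, 0, 0, 0],
    [0.7, 2, 0, 0, 0],
    [0.7, 0, 0, 0, 0],
  ],
)

```text
t: 11.05
tool_pos: [0.564, 0.0316, 0.0773]
tool_rot: [-2.038, -2.39, -0.001]
contact_force: [0.2, 0.5, -0.8]
opening: 0.0593
grip_force: 0.0
```

servo_tool(
  increments=[
    [0.7, 1, 0, 0, 0],
    [0.7, 1, 0, 0, 0],
    [0.7, 0, 0, 0, 0],
  ],
)

```text
t: 11.42
tool_pos: [0.5638, 0.0331, 0.0774]
tool_rot: [2.038, 2.391, 0.0]
contact_force: [0.5, -0.9, 0.0]
opening: 0.0595
grip_force: 0.1
```

```bash
python3 edge.py c4;  python3 - <<'E'
import cv2
cv2.imwrite("pics/c4.png",cv2.imread("pics/c4_s.png")[210:345,315:495].repeat(4,0).repeat(4,1))
E
```

```text
t 11.475 tcp [ -1.3209 -86.4015  -2.6621] yaw -0.0038434520313597176 F [-0.6923 -0.3542 -0.4284]
y -50.5 x from -50.5 to 61.5 mid 5.5
y -30.5 x from -50.0 to 61.5 mid 5.75
y -10.5 x from -50.5 to 62.0 mid 5.75
y 4.5 x from -50.5 to 61.5 mid 5.5
```

View pics/c4.png

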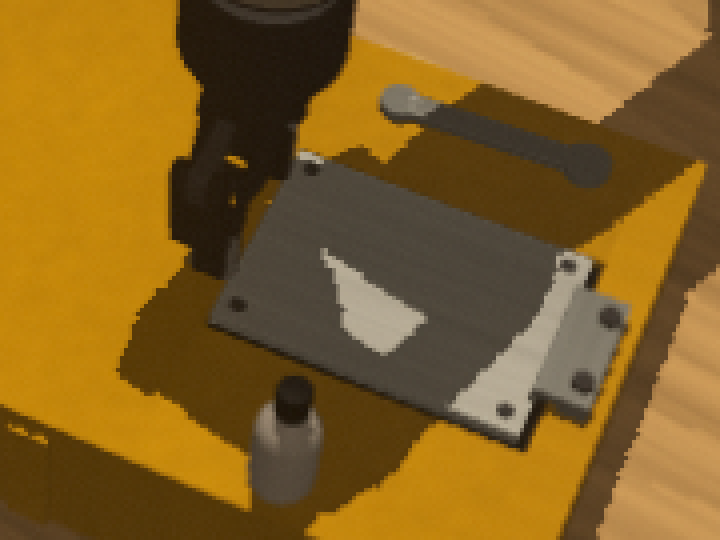

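The cover appears to have dropped in level under the keeper (keeper at (585,355)), bottle and spanner unmoved. Now I'll retreat, close the fingers and press at the centre.

servo_tool(
  increments=[
    [0.7, -5, 0, 0, 0],
    [0.7, 0, 0, -20, 0],
    [0, 0, 0, -20, 0],
    [0, 23, 0, 0, 0],
    [0, 23, 0, 0, 0],
    [0, 23, 0, 0, 0],
    [0, 22, 1, 0, 0],
    [0, 0, 0, 12, 0],
    [0, 0, 0, 12, 0],
    [0, 0, 0, 3, 0],
    [0, 0, 0, 0, 0],
  ],
)

```text
t: 12.85
tool_pos: [0.5509, 0.1175, 0.0897]
tool_rot: [-2.039, -2.389, 0.001]
contact_force: [-0.3, -0.3, -0.2]
opening: -0.0001
grip_force: 0.0
```

servo_tool(
  increments=[
    [0, 0, 0, 2, 0],
    [0, 0, 0, 2, 0],
    [0, 0, 0, 1, 0],
    [0, 0, 0, 0, 0],
  ],
)

```text
t: 13.35
tool_pos: [0.5511, 0.1182, 0.0853]
tool_rot: [-2.038, -2.391, 0.0]
contact_force: [0.3, -0.7, 0.4]
opening: -0.0
grip_force: 0.0
```

servo_tool(
  increments=[
    [0, 0, 0, 1, 0],
    [0, 0, 0, 0, 0],
  ],
)

```text
t: 13.6
tool_pos: [0.5511, 0.1182, 0.0843]
tool_rot: [-2.038, -2.391, 0.0]
contact_force: [0.8, 0.1, 0.4]
opening: 0.0001
grip_force: 0.0
```

servo_tool(
  increments=[
    [0, 0, 0, 1, 0],
    [0, 0, 0, 1, 0],
    [0, 0, 0, 0, 0],
  ],
)

```text
t: 13.98
tool_pos: [0.5512, 0.1181, 0.0826]
tool_rot: [2.038, 2.391, 0.0]
contact_force: [-0.2, -0.3, 2.3]
opening: 0.0001
grip_force: 1.1
```

servo_tool(
  increments=[
    [0, 0, 0, 1, 0],
    [0, 0, 0, 1, 0],
    [0, 0, 0, 0, 0],
  ],
)

```text
t: 14.35
tool_pos: [0.5512, 0.1181, 0.0804]
tool_rot: [2.038, 2.39, 0.0]
contact_force: [-1.5, 0.1, 3.4]
opening: 0.0001
grip_force: 1.6
```

servo_tool(
  increments=[
    [0, 0, 0, 1, 0],
    [0, 0, 0, 1, 0],
    [0, 0, 0, 0, 0],
  ],
)

```text
t: 14.72
tool_pos: [0.5513, 0.1182, 0.0794]
tool_rot: [-2.038, -2.391, 0.0]
contact_force: [-4.3, -0.9, 8.4]
opening: -0.0002
grip_force: 4.5
```

servo_tool(
  increments=[
    [0, 0, 0, 1, 0],
    [0, 0, 0, 1, 0],
    [0, 0, 0, 0, 0],
  ],
)

```text
t: 15.1
tool_pos: [0.5515, 0.1183, 0.0793]
tool_rot: [-2.038, -2.391, 0.001]
contact_force: [-9.5, -0.9, 18.7]
opening: -0.0001
grip_force: 9.1
```

servo_tool(
  increments=[
    [0, 0, 0, 1, 0],
    [0, 0, 0, 1, 0],
    [0, 0, 0, 0, 0],
    [0, 0, 0, 0, 0],
  ],
)

```text
t: 15.6
tool_pos: [0.5516, 0.1183, 0.0791]
tool_rot: [-2.037, -2.39, 0.001]
contact_force: [-14.0, -1.1, 27.0]
opening: -0.0001
grip_force: 13.7
```

Seated at the hard stop: top at 79.2 mm with 27 N held. I'll lift away and check.

servo_tool(
  increments=[
    [0, 0, 0, -20, 0],
    [0, 0, 0, -40, 0],
    [0, 0, 0, -40, 0],
    [0.7, 0, 0, -40, 0],
    [0.7, -50, 0, 0, 0],
    [0.7, -50, 0, 0, 0],
    [0.7, -50, 0, 0, 0],
    [0.7, -50, 0, 0, 0],
    [0.7, -50, 0, 0, 0],
    [0.7, -50, 0, 0, 0],
    [0.7, 0, 0, 0, 0],
  ],
)

```text
t: 16.98
tool_pos: [0.5985, -0.1813, 0.2136]
tool_rot: [2.044, 2.386, -0.001]
contact_force: [0.1, 0.4, 0.8]
opening: 0.0598
grip_force: 0.0
```

Run:
```python
from go import *
t,p,R,y,o=pose();print(t,p,y)
a=get_image("scene");b=get_image("top");cv2.imwrite("pics/d_s.png",a[:,:,::-1]);cv2.imwrite("pics/d_t.png",b[:,:,::-1])
z=lambda i,x,y,w,h,W,H:cv2.resize(i[y:y+h,x:x+w],(W,H),interpolation=cv2.INTER_CUBIC)
s0=cv2.imread("pics/scene0.png")[:,:,::-1];t0=cv2.imread("pics/top0.png")[:,:,::-1]
lift=lambda i:np.uint8(255*(i/255.)**.5)
cv2.imwrite("pics/d.png",np.vstack([np.hstack([z(a,355,225,133,100,400,300),z(b,160,190,133,100,400,300)]),np.hstack([lift(z(s0,207,138,60,45,400,300)),lift(z(t0,438,237,64,48,400,300))])])[:,:,::-1])
```

```text
16.975 [ 0.5985 -0.1813  0.2136] 8.841036738511216
```

View pics/d.png

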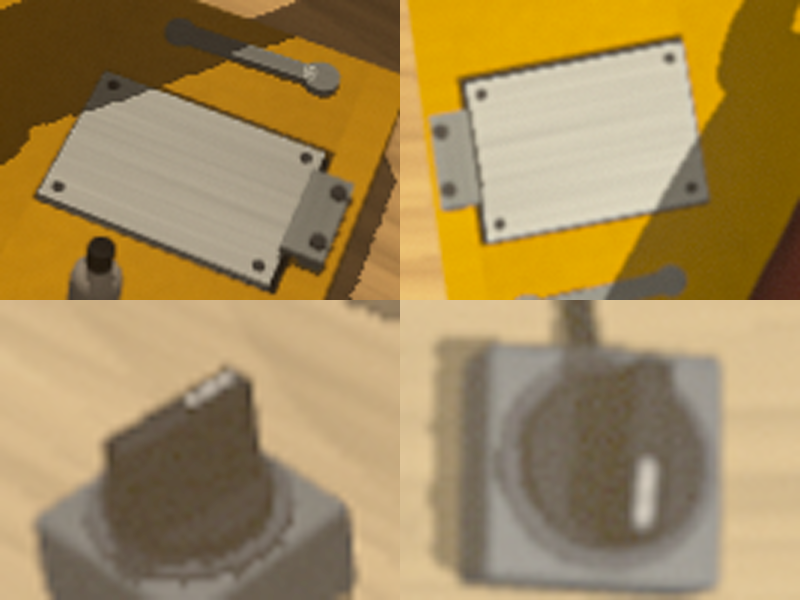

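The cover sits flush in its rim under the keeper in both views, with the bottle and spanner where they were. The handle's bar top runs in the scene crop from (110,442) to (243,374) and in the top crop from (652,355) to (642,535), with the mark on the robot's side.

Run:
```python
from go import *
S=lambda x,y:(207+x/6.667,138+(y-300)/6.667)
T=lambda x,y:(438+(x-400)/6.25,237+(y-300)/6.25)
print("mark,far end,mark end\n",tri([S(213,387),S(110,442),S(243,374)],[T(645,493),T(652,355),T(642,535)]))
b=plane("top",[T(488,347),T(720,358),T(715,590),T(485,582)],.04);print("box",b,b.mean(0),np.linalg.norm(np.roll(b,-1,0)-b,axis=1))
bs=plane("scene",[S(38,525),S(350,520)],.04);print("box scene L,R corners",bs,bs.mean(0))
print(plane("top",[T(645,493),T(652,355),T(642,535)],.086))
```

```text
mark,far end,mark end
 [[ 0.4709 -0.3877  0.0872  0.0034]
 [ 0.5145 -0.3934  0.0904  0.0016]
 [ 0.4578 -0.3862  0.0847  0.0039]]
box [[ 0.5272 -0.3559  0.04  ]
 [ 0.521  -0.4337  0.04  ]
 [ 0.444  -0.4253  0.04  ]
 [ 0.4493 -0.349   0.04  ]] [ 0.4854 -0.391   0.04  ] [0.0781 0.0775 0.0765 0.0782]
box scene L,R corners [[ 0.5221 -0.4269  0.04  ]
 [ 0.4568 -0.3411  0.04  ]] [ 0.4895 -0.384   0.04  ]
[[ 0.4719 -0.3896  0.086 ]
 [ 0.5156 -0.3956  0.086 ]
 [ 0.4587 -0.3876  0.086 ]]
```

servo_tool(
  increments=[
    [0.7, -47.5, -35.5, 0, 0],
    [0.7, -47.5, -35.5, 0, 0],
    [0.7, -47.5, -35.5, 0, 0],
    [0.7, -47, -36, 0, 0],
    [0.7, 0, 0, 0, 0],
  ],
)

```text
t: 17.7
tool_pos: [0.4864, -0.3893, 0.2141]
tool_rot: [2.042, 2.387, -0.001]
contact_force: [-0.6, 0.3, 0.5]
opening: 0.0594
grip_force: 0.0
```

servo_tool(
  increments=[
    [0.7, 0, 0, 9, 10.6],
    [0.7, 0, 0, 9, 10.6],
    [0.7, 0, 0, 9, 10.6],
    [0.7, 0, 0, 9, 10.6],
    [0.7, 0, 0, 9, 10.6],
    [0.7, 0, 0, 9, 10.6],
    [0.7, 0, 0, 9, 10.6],
    [0.7, 0, 0, 9, 10.6],
    [0.7, 0, 0, 9, 10.6],
    [0.7, 0, 0, 9, 10.6],
    [0.7, 0, 0, 0, 0],
    [0.7, 0, 0, 0, 0],
  ],
)

```text
t: 19.2
tool_pos: [0.4886, -0.3867, 0.1247]
tool_rot: [3.136, -0.183, 0.001]
contact_force: [0.8, -0.2, 0.3]
opening: 0.0599
grip_force: 0.0
```

Run:
```python
from go import *
t,p,R,y,o=pose();print(t,p,y,o["q"],"move",to([.4865,-.390,.058]))
```

```text
19.2 [ 0.4886 -0.3867  0.1247] -96.66313967067411 [-0.789   0.1339  1.7095  0.0002  1.2978  0.8981] move [-1.7128  3.5324 66.684 ]
```

servo_tool(
  increments=[
    [0.7, -1.7, 3.5, 0, 0.6],
    [0.7, 0, 0, 15, 0],
    [0.7, 0, 0, 15, 0],
    [0.7, 0, 0, 15, 0],
    [0.7, 0, 0, 11, 0],
    [0.7, 0, 0, 7, 0],
    [0.7, 0, 0, 3, 0],
    [0.7, 0, 0, 0, 0],
    [0.7, 0, 0, 0, 0],
  ],
)

```text
t: 20.32
tool_pos: [0.4861, -0.3913, 0.059]
tool_rot: [3.134, -0.205, 0.001]
contact_force: [-0.1, 0.4, 0.3]
opening: 0.0599
grip_force: 0.0
```

servo_tool(
  increments=[
    [0.35, 0, 0, 0, 0],
    [0.35, 0, 0, 0, 0],
    [0.35, 0, 0, 0, 0],
    [0.35, 0, 0, 0, 0],
  ],
  force=40,
)

```text
t: 20.82
tool_pos: [0.4857, -0.391, 0.0583]
tool_rot: [-3.135, 0.206, 0.0]
contact_force: [-0.3, -0.1, 0.8]
opening: 0.0297
grip_force: 0.0
```

servo_tool(
  increments=[
    [0.0, 0, 0, 0, 0],
    [0, 0, 0, 0, 0],
    [0, 0, 0, 0, 0],
    [0, 0, 0, 0, 0],
    [0, 0, 0, 0, 0],
    [0, 0, 0, 0, 0],
  ],
  force=40,
)

```text
t: 21.58
tool_pos: [0.4858, -0.3915, 0.0585]
tool_rot: [3.134, -0.206, 0.001]
contact_force: [0.2, -4.4, -1.1]
opening: 0.0135
grip_force: 40.9
```

servo_tool(
  increments=[
    [0, 0, 0, 0, 0],
    [0, 0, 0, 0, 7],
    [0, 0, 0, 0, 7],
    [0, 0, 0, 0, 7],
    [0, 0, 0, 0, 7],
    [0, 0, 0, 0, 7],
    [0, 0, 0, 0, 7],
    [0, 0, 0, 0, 7],
    [0, 0, 0, 0, 7],
    [0, 0, 0, 0, 7],
    [0, 0, 0, 0, 7],
    [0, 0, 0, 0, 0],
  ],
  force=60,
)

```text
t: 23.08
tool_pos: [0.4868, -0.3904, 0.0585]
tool_rot: [-2.449, 1.964, -0.002]
contact_force: [5.1, -0.7, -1.3]
opening: 0.0132
grip_force: 62.3
```

```bash
cat > st.py <<'E'
from go import *
t,p,R,y,o=pose();print(t,p,y,o["contact_force"],o["wrist_torque"],o["opening"],o["q"][5])
E
python3 st.py
```

```text
23.075 [ 0.4868 -0.3904  0.0585] -167.44092288175497 [ 5.1163 -0.6882 -1.3028] [-0.1157 -0.8601 -0.112 ] 0.013159296877168195 2.125343830595667
```

servo_tool(
  increments=[
    [0, 0, 0, 0, 5],
    [0, 0, 0, 0, 5],
    [0, 0, 0, 0, 0],
  ],
)

```text
t: 23.45
tool_pos: [0.487, -0.3904, 0.0585]
tool_rot: [-2.269, 2.169, -0.002]
contact_force: [5.7, -1.1, -0.4]
opening: 0.0132
grip_force: 62.3
```

```bash
python3 st.py
```

```text
23.45 [ 0.487  -0.3904  0.0585] -177.41752006796625 [ 5.6841 -1.0735 -0.4085] [-0.0561 -0.9016 -0.1626] 0.013187459937528125 2.2993887938285513
```

servo_tool(
  increments=[
    [0, 0, 0, 0, 3],
    [0, 0, 0, 0, 3],
    [0, 0, 0, 0, 0],
  ],
)

```text
t: 23.82
tool_pos: [0.4871, -0.3904, 0.0585]
tool_rot: [-2.152, 2.284, -0.002]
contact_force: [7.1, -0.7, -1.2]
opening: 0.0129
grip_force: 62.3
```

```bash
python3 st.py
```

```text
23.825 [ 0.4871 -0.3904  0.0585] 176.59539306417986 [ 7.1131 -0.7369 -1.1962] [-0.0474 -1.0115 -0.1419] 0.012904300166976478 2.403865781980866
```

servo_tool(
  increments=[
    [0, 0, 0, 0, 2],
    [0, 0, 0, 0, 0],
  ],
)

```text
t: 24.08
tool_pos: [0.4872, -0.3903, 0.0585]
tool_rot: [-2.114, 2.32, -0.002]
contact_force: [5.8, -0.7, -2.4]
opening: 0.0128
grip_force: 62.1
```

```bash
python3 st.py
```

```text
24.075 [ 0.4872 -0.3903  0.0585] 174.6866172400429 [ 5.832  -0.7443 -2.4166] [-0.122  -1.0984  0.3399] 0.01280587412925135 2.4375139851920253
```

servo_tool(
  increments=[
    [0, 0, 0, 0, 2],
    [0, 0, 0, 0, 0],
  ],
)

```text
t: 24.32
tool_pos: [0.4872, -0.3901, 0.0586]
tool_rot: [-2.077, 2.354, -0.002]
contact_force: [7.0, 0.4, -1.0]
opening: 0.0133
grip_force: 66.8
```

```bash
python3 st.py
```

```text
24.325 [ 0.4872 -0.3901  0.0586] 172.8451478426398 [ 6.9881  0.4497 -0.9573] [ 0.0652 -1.0342  1.2053] 0.013262417369799877 2.470221263008883
```

The stop is reached: torque jumps to 1.2 N·m at bar yaw ≈ -95°. I'll ease off and release.

servo_tool(
  increments=[
    [0, 0, 0, 0, -1.5],
    [0, 0, 0, 0, 0],
    [0.6, 0, 0, 0, 0],
    [0.6, 0, 0, 0, 0],
    [0.6, 0, 0, 0, 0],
    [0.6, 0, 0, 0, 0],
    [0.6, 0, 0, -20, 0],
    [0.6, 0, 0, -40, 0],
    [0.6, 0, 0, -50, 0],
    [0.6, 0, 0, -50, 0],
    [0.6, 0, 0, 0, 0],
  ],
)

```text
t: 25.7
tool_pos: [0.4881, -0.3934, 0.227]
tool_rot: [-2.102, 2.334, -0.021]
contact_force: [0.0, 0.1, -0.4]
opening: 0.0513
grip_force: 0.0
```

servo_tool(
  increments=[
    [0.6, 0, 50, 0, 0],
    [0.6, 0, 50, 0, 0],
    [0.6, 0, 50, 0, 0],
    [0.6, 0, 50, 0, 0],
    [0.6, 0, 0, 0, 0],
    [0.6, 0, 0, 0, 0],
  ],
)

```text
t: 26.45
tool_pos: [0.2869, -0.3701, 0.2186]
tool_rot: [-2.101, 2.335, -0.001]
contact_force: [0.9, -0.7, 0.2]
opening: 0.0509
grip_force: 0.0
```

```bash
python3 st.py
python3 - <<'E'
from go import *
a=get_image("scene");b=get_image("top")
z=lambda i,x,y,w,h,W,H:cv2.resize(i[y:y+h,x:x+w],(W,H),interpolation=cv2.INTER_CUBIC)
lift=lambda i:np.uint8(255*(i/255.)**.6)
cv2.imwrite("pics/e.png",np.vstack([np.hstack([z(a,355,225,133,100,400,300),z(b,160,150,200,150,400,300)]),np.hstack([lift(z(a,207,138,60,45,400,300)),lift(z(b,438,237,64,48,400,300))])])[:,:,::-1])
E
```

```text
26.45 [ 0.2869 -0.3701  0.2186] 173.97453369685283 [ 0.9354 -0.7373  0.2344] [-0.0261 -0.0231  0.0191] 0.0508590974095563 2.1760426137771423
```

View pics/e.png

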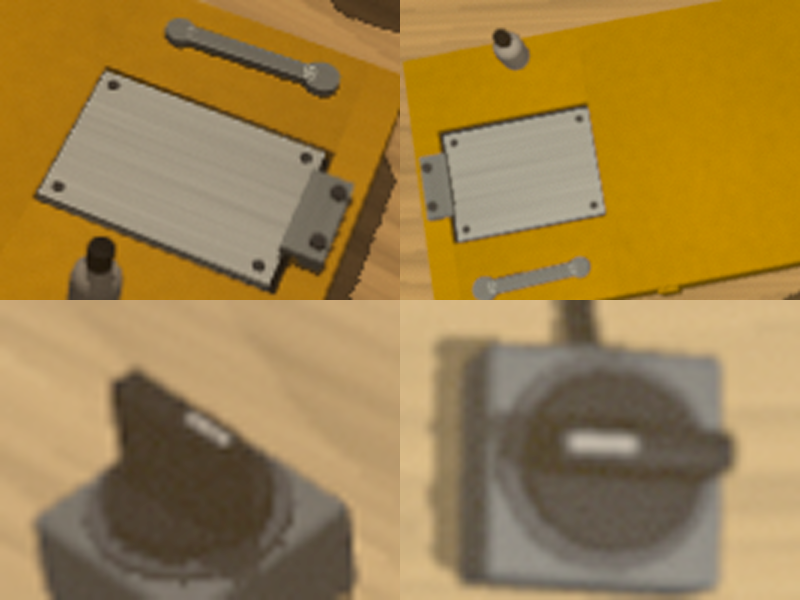

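The cover is flush and level under the keeper. The handle lies a quarter turn clockwise, with its mark at (602,443), and the bottle and spanner haven't moved. Handing in.

```bash
python3 -c "
from station import *
print(finish_job())"
```

```text
the job is handed in; nothing more can be done
None
```

The job is handed in: the cover is seated flush and level under the keeper, then the isolator was turned clockwise to its on stop, the bottle and spanner look unmoved, and the arm was done at about 26.5 s.

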